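# Shake-test a check valve and tray it

### The arm

A 6-joint arm with a two-finger parallel gripper is mounted at the origin on the work surface. World frame = base frame: x ahead of the robot, y to its left, z up, the work surface at z = 0. Lengths are in m, angles in rad, forces in N, time in s.
With the tool pointing down it reaches from about 0.4 to 0.825 m from the base axis. Payload 7 kg.
Tool frame: the origin (TCP) lies at the very end of the fingers, on their centre line; the grasp point (between the pads) lies 19 mm behind it (grip_depth is the distance from the TCP to the grasp point, in m); z points along the fingers, y is the direction in which the jaws open and shut (so a half turn about z gives the same grasp; the last joint's range is limited). The gripper opens to 88 mm and grips with 3 to 60 N. Pads are 19 mm wide; open, the fingers measure 130 mm over their backs; the gripper's body (78 mm by 193 mm) begins 47 mm behind the grasp point.
Start: joints at [-1.055, 0.359, 0.012, 0, -1.224, -0.288], TCP at [0.152, -0.658, 0.227] pointing down, gripper open.
Joint ranges: [-3.07, 3.07], [-1.43, 2.12], [-1.02, 1.25], [-3.03, 1.67], [-3.05, -0], [-3.03, 3.03]. Speed limits (rad/s): [2.39, 2.39, 3.01, 3.14, 3.14, 3.14].

### API

Orientations are given as [roll, pitch, yaw] about the fixed x, y, z axes, in that order (R = Rz(yaw) Ry(pitch) Rx(roll)).
In Python, from station import get_state, grab_frame, get_calibration, job_done, grip_depth gives the robot as it stands. The module is installed in compiled form; this text tells all that it offers.
- The arm moves only by the shell command python3 -m crank 'ROWS' [FORCE]. ROWS is JSON, a list of rows, each an object with "turn": the turn, a rotation vector about the tool's x, y, z each as a share of 2 pi rad, from -1 to 1, a list of three; "slide": the shift along the tool's x, y, z each as a share of 0.5 m, from -1 to 1, a list of three; "fingers": the opening, from -1 (shut) to 1 (fully open). A call has 1 to 5 rows; each row is the pose to reach, as a shift and turn from the pose commanded when the call began, along the tool's axes at that moment, turning the shorter way round; what a row does not reach only later rows make up. A row lasts 1/12 s, in which the tool goes at most 41.7 mm and 7.16 degrees, less where a joint would pass 70% of its speed; a pose out of reach is approached as far as the arm can. A call with a number of a shift or a turn outside -1 to 1 is refused whole. A call with a gripper value outside its range is refused whole. The fingers move at their own pace and stop on an object; FORCE is the grip in N (left out, the last holds). Time passes only in rows, so rows that repeat a pose let the fingers close. It gives the time, the measured TCP pose, the force and the opening at its end, in the units of the state.
- get_state(): the state, without advancing time (a new reading comes with each control period).
- grab_frame(name): name is "side" or "top" or "wrist"; returns the picture (400x640x3 uint8, red, green, blue); there is no depth.
- get_calibration(name): a dict with "K" (3x3 intrinsics, pixels), "pose" (4x4, takes a point from camera to world coordinates). Camera axes: x right, y up, looking along -z (the intrinsics and any distortion apply to the point x, -y, -z); pixel columns grow to the right and rows downward; lengths in m; the calibration is good to about 2 mm. A picture is of the moment at which its call begins: read the wrist's pose just before it. get_calibration takes no time and is no camera call; for the wrist camera it gives the pose at the moment of the call.
- job_done(): hands the job in, once; it reports no verdict.
The state is a dict: "t": time; "q": joint angles; "qd": joint speeds; "joint_efforts": joint torques, N m; "eef_pos": TCP position; "ee_rot": TCP orientation; "force": force on the tool from outside, world axes, zero at the start; "moment": the same for the moment, N m; "width": finger opening in m.
Only numpy, scipy, OpenCV 4.12 (cv2) and the standard library are available. Lean on these libraries where they do the work, as an engineer would, in place of code of your own. Each camera call takes 0.05 s, during which the arm holds its last target.

### The job

Two closed valve bodies lie on the fitter's bench. Pick up the longer, straight one (a port at each end), hold it clear of the bench and shake it gently to and fro along its length until the loose shuttle sealed inside has knocked against each end at least three times. Then lay it flat on its base in the low grey tray without dropping it, and leave the elbow body where it lies.

Things in the scene. Friction and masses are not known exactly. Their poses are not given: they have to be found in the camera images.
- valve_center (a point): Centre of the straight valve body, half-way up (20 mm above its base): grey metal block 64 mm long (x), 44 wide (y), 40 high (z), a round port on each end (28 mm long, 34 across), so 120 mm long in all; a thin bolted cover on top (6 mm more). x runs along the ports, z up. About 0.5 kg, flat on the bench; grip the block across its 44 mm. Lift it 40 mm or more to shake; keep it below 0.9 m/s.
- shuttle (a joint): Position (m) of the loose 60 g shuttle hidden in the valve, along the valve's x: 0 mid-way, +0.014 at the +x end, -0.014 at the -x end; past 0.009 either way counts as a knock. Friction is about a twelfth of its weight; else it slides freely. Strokes of 60 mm along the valve's length, 0.3 s each, throw it from end to end (so does tipping the valve end for end by 15 degrees or more).
- tray_in (a point): Centre of the inner floor of the low grey sheet-metal tray, fixed to the bench: inside 200 mm long (x) by 160 mm wide (y), floor 3 mm above the bench, walls 3 mm thick, rim 26 mm above the bench. x along its length, z up.
- elbow_center (a point): Centre, half-way up (20 mm), of the other, shorter valve, of the same grey metal: a block 44 x 44 mm and 40 mm high with two closed ports 26 mm long at a right angle (on its +x and +y sides). A bystander: leave it alone.
Not all that is in view belongs to the job. What is shaped like the part that bears valve_center but green, pink or purple is not meant.

How it is judged:
On the way, in this order (a step that is already met when the one before it is completed fails the run):
1. valve held clear of the bench, shuttle at its +x end (height (world z) of valve_center above 0.06 m and value of joint shuttle above 0.009 m).
2. valve held clear of the bench, shuttle thrown to its -x end (height (world z) of valve_center above 0.06 m and value of joint shuttle below -0.009 m).
3. valve held clear of the bench, back to the +x end (all of step 1).
4. valve held clear of the bench, again to the -x end (all of step 2).
5. valve held clear of the bench, and again to the +x end (all of step 3).
At the end, for the whole second after the job is handed in: The straight valve lies flat on its base (within 10 degrees) on the floor of the tray: its centre within 80 mm along and 60 mm across of the tray's centre and 12 to 28 mm above its floor, at rest; the elbow body is within 30 mm of where it started (x of valve_center in the frame of tray_in between -0.08 and 0.08 m and y of valve_center in the frame of tray_in between -0.06 and 0.06 m and z of valve_center in the frame of tray_in between 0.012 and 0.028 m and angle between valve_center's own z axis and vertical below 0.17 rad and linear speed of valve below 0.02 m/s and distance of elbow_center from where it was at the start of the episode below 0.03 m); the robot touches nothing.
It fails at once if the valve is flung or dropped (faster than 0.9 m/s) (linear speed of valve above 0.9 m/s).
It fails at once if the elbow body is moved more than 30 mm (distance of elbow_center from where it was at the start of the episode above 0.03 m).
It also fails if it takes over 45 s, if anything falls off the work surface, if the arm or the gripper's body presses on something with over 40 N, if the wrist force passes 120 N, or if a joint passes its speed limit or range.

## Working session

There is one attempt and no reset: what is moved stays moved. The work goes in short steps, Python scripts to look and compute and a shell command to move; the robot and the scene stay as the last step left them, time stands still between calls to the robot, and variables do not carry over. Pictures are saved under pics/ and viewed, and the job is handed in when it is done.

```bash
ls; mkdir -p pics
python3 - <<'E'
from station import *
import cv2
print(get_state()); print(grip_depth)
for n in ("top","side","wrist"):
    c=get_calibration(n); print(n,c["K"],c["pose"], [k for k in c])
    cv2.imwrite(f"pics/{n}0.png",grab_frame(n)[:,:,::-1])
E
```

```text
pics
{'t': 0.0, 'q': array([-1.05491968e+00,  3.59378162e-01,  1.10507026e-02, -3.20465787e-04,
       -1.22407267e+00, -2.88118895e-01]), 'qd': array([-0.00034602,  0.00174585,  0.00058431, -0.00130688,  0.00032722,
       -0.00024747]), 'joint_efforts': array([ 6.10137395e-04, -5.82725322e+01,  2.93051791e+01,  6.99672371e+00,
        7.16711045e-03, -1.24096709e-04]), 'eef_pos': array([ 0.15227996, -0.65710513,  0.22563011]), 'ee_rot': array([ 3.13996935e+00, -1.66918972e-04, -2.91394390e+00]), 'force': array([ 0.14828381, -0.10685287,  0.68038708]), 'moment': array([ 0.01939468, -0.01882966, -0.0552305 ]), 'width': 0.08753449901569316}
0.0188
top [[499.64494963   0.         325.47505163]
 [  0.         499.64494963 202.65709556]
 [  0.           0.           1.        ]] [[-0.01588726  0.99215361 -0.12401133  0.36932164]
 [-0.99971912 -0.01794361 -0.01548261  0.00928061]
 [-0.01758634  0.12373053  0.99216001  0.96988573]
 [ 0.          0.          0.          1.        ]] ['K', 'pose']
side [[430.25315931   0.         316.55364821]
 [  0.         430.25315931 198.28767537]
 [  0.           0.           1.        ]] [[-0.88654599  0.31243154 -0.34120776  0.17947836]
 [-0.46245745 -0.57772431  0.67258288  0.6182273 ]
 [ 0.01301209  0.75406973  0.65666546  0.6661337 ]
 [ 0.          0.          0.          1.        ]] ['K', 'pose']
wrist [[351.81234334   0.         320.54291968]
 [  0.         351.81234334 200.81857248]
 [  0.           0.           1.        ]] [[-0.22519387 -0.93561699 -0.27186129  0.07990582]
 [ 0.97431288 -0.21583056 -0.06427742 -0.67448558]
 [ 0.00146307 -0.27935284  0.96018741  0.38450236]
 [ 0.          0.          0.          1.        ]] ['K', 'pose']
```

View pics/top0.png

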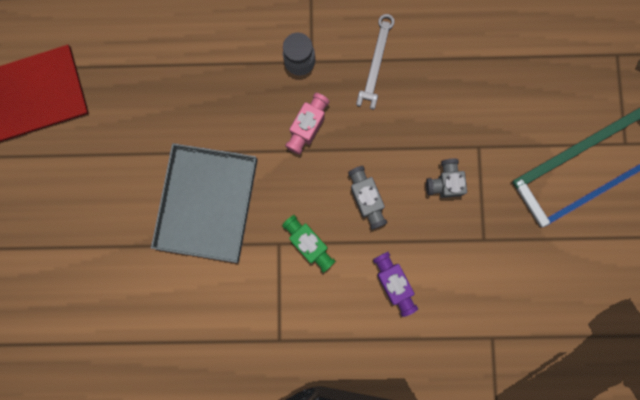

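View pics/side0.png

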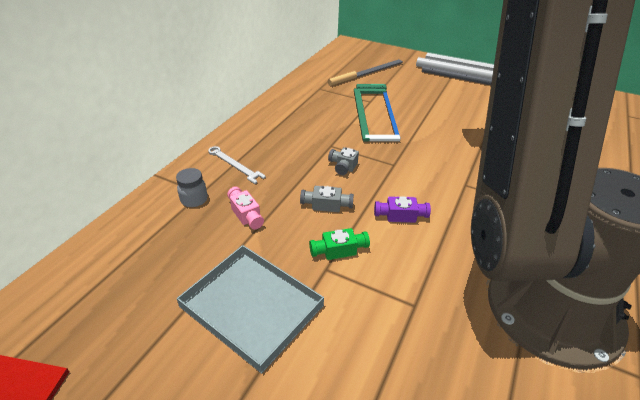

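View pics/wrist0.png

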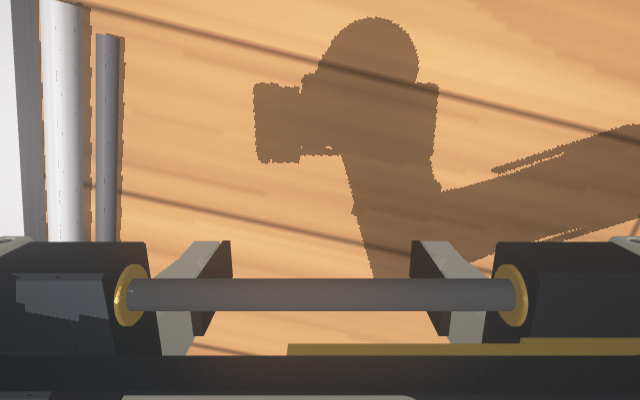

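The top view shows the straight grey valve at about (367,197), the elbow at (450,182) and the tray at (205,204). In the side view they are at (327,198), (344,160) and (250,305). Next I measure them.

```bash
cat > h.py <<'E'
import numpy as np, cv2
from station import *
def ray(n,u,v,c=None):
    c=c or get_calibration(n); K=c["K"];P=np.array(c["pose"])
    d=np.array([(u-K[0,2])/K[0,0],-(v-K[1,2])/K[1,1],-1.]); d=P[:3,:3]@d
    return P[:3,3],d/np.linalg.norm(d)
def plane(n,u,v,z,c=None):
    o,d=ray(n,u,v,c); return o+d*(z-o[2])/d[2]
def tri(a,b):
    A=np.zeros((3,3));r=np.zeros(3)
    for o,d in (a,b):
        M=np.eye(3)-np.outer(d,d);A+=M;r+=M@o
    p=np.linalg.solve(A,r)
    return p,[np.linalg.norm((np.eye(3)-np.outer(d,d))@(p-o)) for o,d in (a,b)]
E
python3 - <<'E'
import cv2
from h import *
t=cv2.imread("pics/top0.png");s=cv2.imread("pics/side0.png")
a=cv2.resize(t[150:250,330:490],None,fx=5,fy=5,interpolation=cv2.INTER_CUBIC)
b=cv2.resize(s[140:220,290:390],None,fx=5,fy=5,interpolation=cv2.INTER_CUBIC)
cv2.imwrite("pics/a.png",a);cv2.imwrite("pics/b.png",b)
for n,im,box in (("top",t,(340,150,395,240)),("side",s,(295,178,362,220))):
    x0,y0,x1,y1=box;r=im[y0:y1,x0:x1]
    hsv=cv2.cvtColor(r,cv2.COLOR_BGR2HSV)
    m=(hsv[...,1]<60).astype('uint8')
    w=(m>0)&(hsv[...,2]>165)
    ys,xs=np.nonzero(w);print(n,"cross",xs.mean()+x0,ys.mean()+y0,w.sum())
    cs,_=cv2.findContours(m,0,2);c=max(cs,key=cv2.contourArea)
    print("rect",cv2.minAreaRect(c+np.array([x0,y0])),cv2.contourArea(c))
for n,im,box in (("top",t,(135,130,275,280)),("side",s,(165,235,335,380))):
    x0,y0,x1,y1=box;r=im[y0:y1,x0:x1]
    m=(cv2.cvtColor(r,cv2.COLOR_BGR2HSV)[...,1]<75).astype('uint8')
    cs,_=cv2.findContours(m,0,2);c=max(cs,key=cv2.contourArea)
    print("tray",cv2.approxPolyDP(cv2.convexHull(c),6,True)[:,0]+[x0,y0],cv2.contourArea(c))
E
```

```text
top cross 367.5800865800866 195.34199134199133 231
rect ((367.2278137207031, 196.94677734375), (63.9230842590332, 24.46154022216797), 67.38013458251953) 1201.0
side cross 326.6184971098266 192.01156069364163 173
rect ((326.2441101074219, 198.3264617919922), (52.84389114379883, 24.849666595458984), 4.398705005645752) 920.0
tray [[173 143]
 [255 156]
 [237 262]
 [150 247]] 9417.5
tray [[241 245]
 [323 297]
 [261 373]
 [177 300]] 9944.5
```

Run:
```python
import cv2,numpy as np
a=cv2.imread("pics/a.png");b=cv2.imread("pics/b.png")
print(a.shape,b.shape)
```

```text
(500, 800, 3) (400, 500, 3)
```

View pics/a.png

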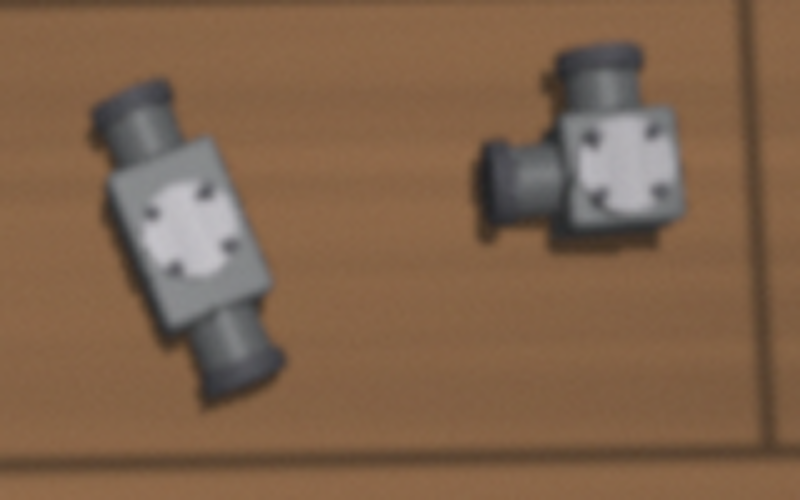

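View pics/b.png

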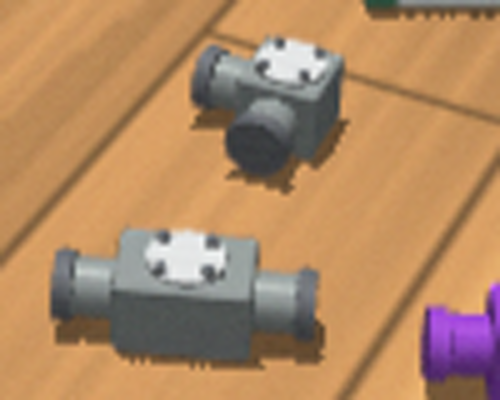

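Run:
```python
from h import *
p,e=tri(ray("top",367.6,195.3),ray("side",326.6,192.0));print("cover",p,e)
# crop resize: u=x0+(x+.5)/5-.5
f=lambda x,y,x0,y0:(x0+(x+.5)/5-.5,y0+(y+.5)/5-.5)
# block top corners in crop a and b, upper face
A=[(112,178),(210,140),(270,282),(170,330)]
w=[plane("top",*f(x,y,330,150),.04) for x,y in A]
for q in w: print(q)
print("ctr",np.mean(w,0))
ax=(w[2]-w[1]+w[3]-w[0])/2; print("len",np.linalg.norm(ax),"ang",np.degrees(np.arctan2(ax[1],ax[0])))
e1=plane("top",*f(134,97,330,150),.035);e2=plane("top",*f(243,380,330,150),.035)
d=e2-e1;print(e1,e2,(e1+e2)/2,np.linalg.norm(d),np.degrees(np.arctan2(d[1],d[0])))
T=[(173,143),(255,156),(237,262),(150,247)];S=[(241,245),(323,297),(261,373),(177,300)]
# match via plane z=.026
Wt=[plane("top",*x,.026) for x in T];Ws=[plane("side",*x,.026) for x in S]
for a in Wt:
    i=int(np.argmin([np.linalg.norm(a-b) for b in Ws])); j=[k for k in range(4) if Wt[k] is a][0]
    print(a,Ws[i],tri(ray("top",*T[j]),ray("side",*S[i])))
print(np.mean(Wt,0),np.mean(Ws,0))
from scipy.spatial.transform import Rotation as R
print(R.from_euler('xyz',get_state()["ee_rot"]).as_matrix())
```

```text
cover [ 0.49745303 -0.05603746  0.03694815] [np.float64(0.001053194157424491), np.float64(0.0010531941574243877)]
[ 0.5177549  -0.02666043  0.04      ]
[ 0.5315571  -0.06388666  0.04      ]
[ 0.47728292 -0.08482359  0.04      ]
[ 0.4599101  -0.04700961  0.04      ]
ctr [ 0.49662625 -0.05559507  0.04      ]
len 0.05973945314951355 ang -159.7845371680506
[ 0.54953924 -0.03590401  0.035     ] [ 0.44112082 -0.07412581  0.035     ] [ 0.49533003 -0.05501491  0.035     ] 0.11495851044795768 -160.58042050645406
[0.60948487 0.31848546 0.026     ] [0.602778   0.32376538 0.026     ] (array([0.61010079, 0.32033907, 0.01758946]), [np.float64(0.0016545223868641304), np.float64(0.0016545223868642044)])
[0.58055899 0.15867883 0.026     ] [0.57952314 0.16142596 0.026     ] (array([0.58134068, 0.15921   , 0.02292522]), [np.float64(0.00010003233213902036), np.float64(0.00010003233213897977)])
[0.37777211 0.19231363 0.026     ] [0.37723049 0.19611608 0.026     ] (array([0.37816173, 0.19325334, 0.02181912]), [np.float64(0.0003740416998807635), np.float64(0.0003740416998807691)])
[0.40864857 0.35785468 0.026     ] [0.39769571 0.36718083 0.026     ] (array([0.40620205, 0.36212375, 0.01060736]), [np.float64(0.0033414566136367035), np.float64(0.0033414566136367647)])
[0.49411613 0.25683315 0.026     ] [0.48930683 0.26212206 0.026     ]
[[-9.74191397e-01 -2.25723232e-01 -3.79206305e-04]
 [-2.25723529e-01  9.74190660e-01  1.20258880e-03]
 [ 9.79670096e-05  1.25714745e-03 -9.99999205e-01]]
```

```bash
cat >> h.py <<'E'
from scipy.spatial.transform import Rotation as R
def to(x,y,z,yaw=None):
    s=get_state();M=R.from_euler('xyz',s["ee_rot"])
    d=M.inv().apply(np.array([x,y,z])-s["eef_pos"])
    print("slide shares",np.round(d/.5,4))
    if yaw is not None:
        r=(M.inv()*R.from_euler('xyz',[np.pi,0,np.radians(yaw)])).as_rotvec()
        print("turn shares",np.round(r/2/np.pi,4), np.degrees(r))
    print("pos",s["eef_pos"],"rot",np.degrees(s["ee_rot"]),"t",s["t"],"w",s["width"])
E
python3 -c "
from h import *
to(.4965,-.0555,.19,-160.3)"
```

```text
slide shares [-0.9422  1.0169  0.0729]
turn shares [ 0.0002 -0.     -0.0185] [ 7.22742388e-02 -1.42389398e-03 -6.65457466e+00]
pos [ 0.15233292 -0.65720915  0.22585535] rot [ 1.79927971e+02 -5.61309619e-03 -1.66954572e+02] t 0.15 w 0.0875147757378065
```

```bash
python3 -m crank '[{"turn":[0,0,-0.0185],"slide":[-0.92,0.99,0.07],"fingers":1},{"turn":[0,0,-0.0185],"slide":[-0.92,0.99,0.07],"fingers":1},{"turn":[0,0,-0.0185],"slide":[-0.92,0.99,0.07],"fingers":1},{"turn":[0,0,-0.0185],"slide":[-0.92,0.99,0.07],"fingers":1},{"turn":[0,0,-0.0185],"slide":[-0.92,0.99,0.07],"fingers":1}]' 40; python3 -c "
from h import *
to(.4965,-.0555,.19,-160.3)"
```

```text
t: 0.57
eef_pos: [0.2562, -0.4753, 0.2154]
ee_rot: [3.141, -0.0, -2.798]
force: [0.8, -0.3, -0.2]
width: 0.0876
slide shares [-0.7352  0.6288  0.0509]
turn shares [ 0.0001 -0.     -0.0001] [ 0.02400267 -0.00695508 -0.0230601 ]
pos [ 0.25624383 -0.4753196   0.21535924] rot [ 1.79975999e+02 -6.95991307e-03 -1.60323059e+02] t 0.5667 w 0.08760102756689891
```

```bash
python3 -m crank '[{"turn":[0,0,0],"slide":[-0.73,0.63,0.05],"fingers":1},{"turn":[0,0,0],"slide":[-0.73,0.63,0.05],"fingers":1},{"turn":[0,0,0],"slide":[-0.73,0.63,0.05],"fingers":1},{"turn":[0,0,0],"slide":[-0.73,0.63,0.05],"fingers":1},{"turn":[0,0,0],"slide":[-0.73,0.63,0.05],"fingers":1}]' ; python3 -c "
from h import *
to(.4965,-.0555,.19,-160.3)"
```

```text
t: 0.98
eef_pos: [0.3588, -0.2941, 0.205]
ee_rot: [-3.141, 0.0, -2.798]
force: [1.4, 0.6, -0.1]
width: 0.0876
slide shares [-0.4202  0.3564  0.0301]
turn shares [-0.      0.0001  0.    ] [-0.0102249   0.02237176  0.00402788]
pos [ 0.35876141 -0.29410239  0.20501884] rot [-1.79989774e+02  2.23714014e-02 -1.60295970e+02] t 0.9833 w 0.0876080987701263
```

```bash
python3 -m crank '[{"turn":[0,0,0],"slide":[-0.42,0.24,0.03],"fingers":1},{"turn":[0,0,0],"slide":[-0.42,0.24,0.03],"fingers":1},{"turn":[0,0,0],"slide":[-0.42,0.24,0.03],"fingers":1},{"turn":[0,0,0],"slide":[-0.42,0.24,0.03],"fingers":1},{"turn":[0,0,0],"slide":[-0.42,0.24,0.03],"fingers":1}]'  >/dev/null; python3 -m crank '[{"turn":[0,0,0],"slide":[0,0,0],"fingers":1},{"turn":[0,0,0],"slide":[0,0,0],"fingers":1},{"turn":[0,0,0],"slide":[0,0,0],"fingers":1}]'; python3 -c "
from h import *
import pickle
c=get_calibration('wrist');f=grab_frame('wrist');cv2.imwrite('pics/w1.png',f[:,:,::-1]);pickle.dump(c,open('w1.pkl','wb'))
to(.4965,-.0555,.19,-160.3)"
```

```text
t: 1.65
eef_pos: [0.4932, -0.1377, 0.1917]
ee_rot: [3.141, -0.001, -2.797]
force: [-0.3, -0.1, -0.7]
width: 0.0877
slide shares [-0.0625  0.1534  0.0038]
turn shares [ 0.     -0.0001  0.    ] [ 0.0134651  -0.03992737  0.00663653]
pos [ 0.49296355 -0.13824553  0.19188643] rot [ 1.79986533e+02 -3.99265942e-02 -1.60293359e+02] t 1.7 w 0.08792308669356544
```

View pics/w1.png

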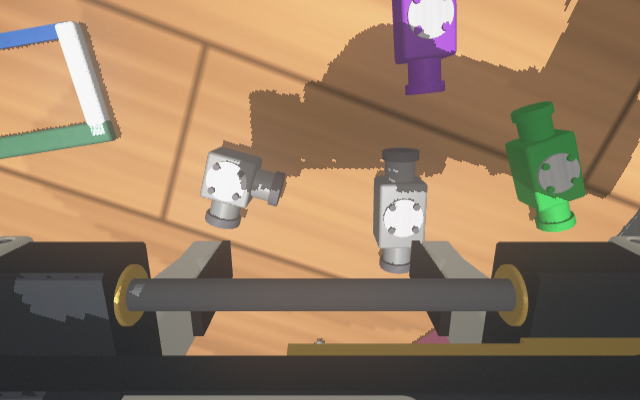

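The first wrist view shows the valve with its cover at (404,218) and the elbow with its cover at (225,184). I move above the valve for the second view.

```bash
python3 -m crank '[{"turn":[0,0,0],"slide":[-0.0,0.15,0],"fingers":1},{"turn":[0,0,0],"slide":[-0.0,0.15,0],"fingers":1},{"turn":[0,0,0],"slide":[0,0.15,0],"fingers":1},{"turn":[0,0,0],"slide":[0,0.15,0],"fingers":1},{"turn":[0,0,0],"slide":[0,0.15,0],"fingers":1}]'; python3 -c "
from h import *
import pickle
c=get_calibration('wrist');f=grab_frame('wrist');cv2.imwrite('pics/w2.png',f[:,:,::-1]);pickle.dump(c,open('w2.pkl','wb'))
to(.4965,-.0555,.19,-160.3)"
```

```text
t: 2.12
eef_pos: [0.4681, -0.0681, 0.1926]
ee_rot: [-3.141, 0.001, -2.798]
force: [0.8, -0.1, -0.9]
width: 0.0878
slide shares [-0.0618  0.0052  0.0049]
turn shares [-0.      0.0001 -0.0001] [-0.01172766  0.03347062 -0.04859058]
pos [ 0.46825004 -0.06833802  0.19241367] rot [-1.79988287e+02  3.34755844e-02 -1.60348587e+02] t 2.1667 w 0.08762049018691988
```

View pics/w2.png

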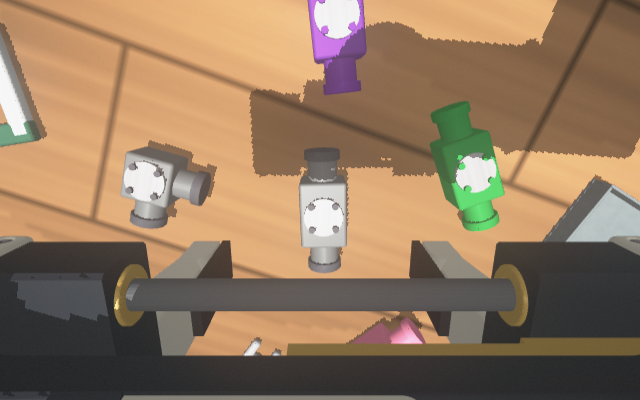

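Run:
```python
from h import *
import pickle
pts={}
for n,boxes in (("w1",((370,190,430,243),(196,155,252,212))),("w2",((298,185,350,243),(120,155,168,204)))):
    im=cv2.imread(f"pics/{n}.png")
    for k,(x0,y0,x1,y1) in zip("ve",boxes):
        r=im[y0:y1,x0:x1].min(2); m=(r>225).astype('uint8')
        cs,_=cv2.findContours(cv2.morphologyEx(m,cv2.MORPH_OPEN,np.ones((3,3))),0,2);c=max(cs,key=cv2.contourArea)
        h=cv2.convexHull(c); (u,v),ax,_=cv2.fitEllipse(h); pts[n,k]=(u+x0,v+y0); print(n,k,pts[n,k],ax)
c1=pickle.load(open("w1.pkl","rb"));c2=pickle.load(open("w2.pkl","rb"))
for k in "ve":
    print(k,tri(ray(0,*pts["w1",k],c1),ray(0,*pts["w2",k],c2)), plane(0,*pts["w2",k],.046,c2))
f=lambda u,v,z:plane(0,u,v,z,c2)
# block top corners
w=[f(*p,.04) for p in ((303,178),(345,178),(347,246),(300,246))]
print(w,np.mean(w,0)); d=w[0]+w[1]-w[2]-w[3];print(np.degrees(np.arctan2(d[1],d[0])))
a,b=f(322,150,.037),f(324,264,.037);d=a-b;print(np.degrees(np.arctan2(d[1],d[0])),(a+b)/2)
```

```text
w1 v (403.1882553100586, 217.98107147216797) (35.842430114746094, 39.05579376220703)
w1 e (225.4727668762207, 181.26885986328125) (37.67654800415039, 41.0947265625)
w2 v (322.9691505432129, 217.44768142700195) (36.40678787231445, 38.58658218383789)
w2 e (143.58488655090332, 180.84075736999512) (36.14006423950195, 41.59457778930664)
v (array([ 0.49684509, -0.05602   ,  0.04391891]), [np.float64(2.606487631847579e-05), np.float64(2.6064876318333477e-05)]) [ 0.49614964 -0.05628391  0.046     ]
e (array([ 0.5188938 , -0.21947077,  0.04270171]), [np.float64(0.00011467273827322936), np.float64(0.00011467273827336219)]) [ 0.51748689 -0.21815255  0.046     ]
[array([ 0.46868642, -0.08531331,  0.04      ]), array([ 0.4558995 , -0.04953681,  0.04      ]), array([ 0.51751486, -0.02410884,  0.04      ]), array([ 0.53266683, -0.06649168,  0.04      ])] [ 0.4936919  -0.05636266  0.04      ]
-160.59174341129557
-159.26540863871273 [ 0.4918102  -0.05770612  0.037     ]
```

```bash
python3 -m crank '[{"turn":[0,0,0],"slide":[-0.061,0.005,0.05],"fingers":1},{"turn":[0,0,0],"slide":[-0.061,0.005,0.1],"fingers":1},{"turn":[0,0,0],"slide":[-0.061,0.005,0.18],"fingers":1},{"turn":[0,0,0],"slide":[-0.061,0.005,0.23],"fingers":1},{"turn":[0,0,0],"slide":[-0.061,0.005,0.23],"fingers":1}]'; python3 -c "
from h import *
to(.4965,-.056,.009,-160.2)"
```

```text
t: 2.58
eef_pos: [0.4925, -0.0566, 0.0721]
ee_rot: [3.14, -0.009, -2.801]
force: [-1.3, -0.3, 0.3]
width: 0.0875
slide shares [-0.0091 -0.0016  0.1262]
turn shares [ 0.0002 -0.0014 -0.0007] [ 0.08979324 -0.52136773 -0.26250214]
pos [ 0.49253529 -0.05664377  0.07212981] rot [ 179.91139896   -0.5215714  -160.46210073] t 2.5833 w 0.08754149100997449
```

```bash
python3 -m crank '[{"turn":[0,0,0],"slide":[0,0,0],"fingers":1},{"turn":[0,0,0],"slide":[0,0,0],"fingers":1}]'; python3 -c "
from h import *
to(.4965,-.056,.009,-160.2)
c=get_calibration('wrist');f=grab_frame('wrist');cv2.imwrite('pics/w3.png',f[:,:,::-1])"
```

```text
t: 2.75
eef_pos: [0.4973, -0.0554, 0.0784]
ee_rot: [-3.141, 0.001, -2.798]
force: [0.2, 0.4, 0.9]
width: 0.0877
slide shares [ 0.0021 -0.0005  0.1388]
turn shares [-0.0001  0.0002 -0.0003] [-0.04012967  0.0650907  -0.12248286]
pos [ 0.49728756 -0.05538646  0.07842012] rot [-1.79959940e+02  6.51335361e-02 -1.60322460e+02] t 2.75 w 0.08765044798439375
```

View pics/w3.png

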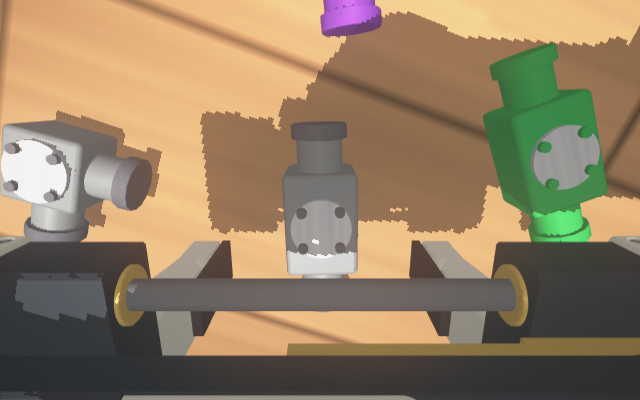

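The valve block (columns 283 to 357) sits centred between the fingers, and there is clearance on both sides. I descend and close.

```bash
python3 -m crank '[{"turn":[0,0,0],"slide":[0.001,-0.001,0.06],"fingers":1},{"turn":[0,0,0],"slide":[0.002,-0.001,0.11],"fingers":1},{"turn":[0,0,0],"slide":[0.002,-0.001,0.138],"fingers":1},{"turn":[0,0,0],"slide":[0.002,-0.001,0.138],"fingers":1},{"turn":[0,0,0],"slide":[0.002,-0.001,0.138],"fingers":1}]' 40; python3 -m crank '[{"turn":[0,0,0],"slide":[0,0,0],"fingers":-1},{"turn":[0,0,0],"slide":[0,0,0],"fingers":-1},{"turn":[0,0,0],"slide":[0,0,0],"fingers":-1},{"turn":[0,0,0],"slide":[0,0,0],"fingers":-1},{"turn":[0,0,0],"slide":[0,0,0],"fingers":-1}]' 40
```

```text
t: 3.22
eef_pos: [0.4963, -0.0555, 0.0093]
ee_rot: [-3.141, 0.001, -2.797]
force: [0.2, -0.2, 0.6]
width: 0.0879
t: 3.63
eef_pos: [0.4958, -0.0554, 0.0087]
ee_rot: [-3.141, 0.001, -2.797]
force: [-0.8, 0.0, -0.6]
width: 0.0596
```

```bash
python3 -m crank '[{"turn":[0,0,0],"slide":[0,0,0],"fingers":-1},{"turn":[0,0,0],"slide":[0,0,0],"fingers":-1},{"turn":[0,0,0],"slide":[0,0,0],"fingers":-1},{"turn":[0,0,0],"slide":[0,0,0],"fingers":-1},{"turn":[0,0,0],"slide":[0,0,0],"fingers":-1}]' 40;  python3 -m crank '[{"turn":[0,0,0],"slide":[0,0,0],"fingers":-1},{"turn":[0,0,0],"slide":[0,0,0],"fingers":-1}]' 40
```

```text
t: 4.05
eef_pos: [0.4954, -0.0556, 0.0082]
ee_rot: [-3.142, 0.0, -2.797]
force: [-0.8, -0.9, 2.0]
width: 0.0437
t: 4.22
eef_pos: [0.4954, -0.0556, 0.0082]
ee_rot: [-3.142, 0.0, -2.798]
force: [-0.6, -0.6, 4.1]
width: 0.0437
```

```bash
python3 -m crank '[{"turn":[0,0,0],"slide":[0,0,-0.03],"fingers":-1},{"turn":[0,0,0],"slide":[0,0,-0.08],"fingers":-1},{"turn":[0,0,0],"slide":[0,0,-0.14],"fingers":-1},{"turn":[0,0,0],"slide":[0,0,-0.2],"fingers":-1},{"turn":[0,0,0],"slide":[0,0,-0.24],"fingers":-1}]' 40;  python3 -m crank '[{"turn":[0,0,0],"slide":[0,0,0],"fingers":-1},{"turn":[0,0,0],"slide":[0,0,0],"fingers":-1},{"turn":[0,0,0],"slide":[0,0,0],"fingers":-1}]' 40; python3 -c "
from h import *
c=get_calibration('wrist');f=grab_frame('wrist');cv2.imwrite('pics/w4.png',f[:,:,::-1])
for n in ('side',): cv2.imwrite('pics/s4.png',grab_frame(n)[:,:,::-1])
print(get_state())"
```

```text
t: 4.63
eef_pos: [0.4954, -0.0555, 0.13]
ee_rot: [-3.142, 0.001, -2.798]
force: [1.5, 0.2, -4.1]
width: 0.0437
t: 4.88
eef_pos: [0.4941, -0.0556, 0.1267]
ee_rot: [3.141, -0.002, -2.798]
force: [0.0, -0.6, -4.8]
width: 0.0439
{'t': 4.9833, 'q': array([ 2.83270075e-01,  1.61736621e-01, -5.08806779e-01, -6.54935506e-04,
       -9.03506521e-01, -1.51009693e+00]), 'qd': array([ 0.00166145,  0.00178639,  0.00591955,  0.00262468, -0.00219509,
        0.0008653 ]), 'joint_efforts': array([ 1.05530230e-02, -4.01847124e+01,  2.60201275e+01,  6.43002972e+00,
       -6.65980205e-02,  7.06231549e-04]), 'eef_pos': array([ 0.49406102, -0.05573832,  0.1263247 ]), 'ee_rot': array([ 3.14088309, -0.00321658, -2.79802819]), 'force': array([-0.49683589,  0.59982835, -4.18022443]), 'moment': array([ 0.03514021, -0.02916289, -0.03089678]), 'width': 0.04386187434853218}
```

View pics/w4.png

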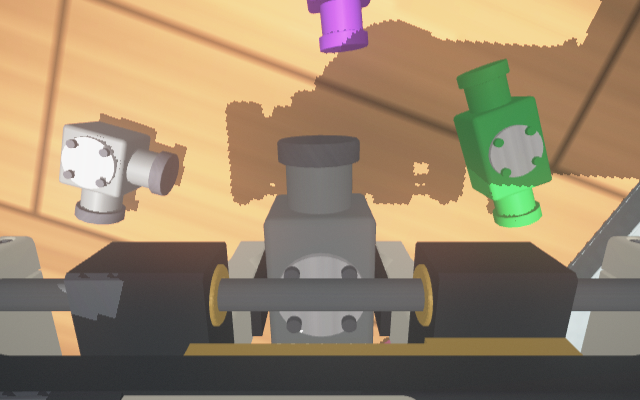

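View pics/s4.png

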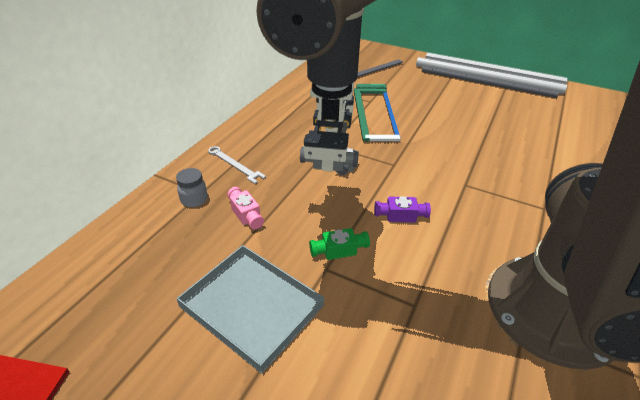

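The valve is held clear and both views show it gripped level and square. Its weight shows as about 4.5 N. Now the shaking.

```bash
python3 -m crank '[{"turn":[0,0,0],"slide":[0.06,0,0],"fingers":-1},{"turn":[0,0,0],"slide":[0.12,0,0],"fingers":-1},{"turn":[0,0,0],"slide":[0.12,0,0],"fingers":-1},{"turn":[0,0,0],"slide":[0.06,0,0],"fingers":-1},{"turn":[0,0,0],"slide":[0,0,0],"fingers":-1}]' 40;  python3 -m crank '[{"turn":[0,0,0],"slide":[0,0,0],"fingers":-1}]' ; python3 -m crank '[{"turn":[0,0,0],"slide":[0.06,0,0],"fingers":-1},{"turn":[0,0,0],"slide":[0.12,0,0],"fingers":-1},{"turn":[0,0,0],"slide":[0.12,0,0],"fingers":-1},{"turn":[0,0,0],"slide":[0.06,0,0],"fingers":-1},{"turn":[0,0,0],"slide":[0,0,0],"fingers":-1}]' 40;  python3 -m crank '[{"turn":[0,0,0],"slide":[0,0,0],"fingers":-1}]'
```

```text
t: 5.4
eef_pos: [0.4942, -0.056, 0.1274]
ee_rot: [3.141, -0.001, -2.798]
force: [1.2, 0.2, -3.0]
width: 0.0437
t: 5.48
eef_pos: [0.5, -0.0543, 0.1275]
ee_rot: [-3.14, 0.002, -2.796]
force: [1.6, -1.2, -3.2]
width: 0.0441
t: 5.9
eef_pos: [0.4943, -0.056, 0.1275]
ee_rot: [3.141, -0.001, -2.798]
force: [1.9, 0.1, -2.6]
width: 0.0437
t: 5.98
eef_pos: [0.5, -0.0543, 0.1276]
ee_rot: [-3.14, 0.002, -2.796]
force: [1.9, 0.0, -2.8]
width: 0.0438
```

```bash
cat > m.py <<'E'
from h import *
s=get_state();M=R.from_euler('xyz',s["ee_rot"])
print(s["t"],"tool moment",np.round(M.inv().apply(s["moment"]),4),"F",np.round(M.inv().apply(s["force"]),2),s["eef_pos"].round(4))
E
H='[{"turn":[0,0,0],"slide":[0,0,0],"fingers":-1}]'
python3 -m crank '[{"turn":[0,0,0],"slide":[0.06,0,0],"fingers":-1},{"turn":[0,0,0],"slide":[0.12,0,0],"fingers":-1},{"turn":[0,0,0],"slide":[0.12,0,0],"fingers":-1}]' >/dev/null; python3 m.py
for i in 1 2 3 4 5 6; do python3 -m crank '[{"turn":[0,0,0],"slide":[0,0,0],"fingers":-1}]' >/dev/null; python3 m.py; done
python3 -m crank '[{"turn":[0,0,0],"slide":[-0.06,0,0],"fingers":-1},{"turn":[0,0,0],"slide":[-0.12,0,0],"fingers":-1},{"turn":[0,0,0],"slide":[-0.12,0,0],"fingers":-1}]' >/dev/null; python3 m.py
for i in 1 2 3 4 5 6; do python3 -m crank '[{"turn":[0,0,0],"slide":[0,0,0],"fingers":-1}]' >/dev/null; python3 m.py; done
```

```text
6.2333 tool moment [-0.107   0.3134  0.0022] F [ 0.9  -0.49  4.12] [ 0.4324 -0.0772  0.1257]
6.3167 tool moment [ 0.0216 -0.1656 -0.0076] F [-1.25 -0.23  3.37] [ 0.4367 -0.0764  0.127 ]
6.4 tool moment [ 0.0216 -0.1147 -0.0497] F [-0.44 -0.45  3.24] [ 0.4386 -0.0759  0.1276]
6.4833 tool moment [ 0.0493 -0.0178 -0.0291] F [-0.23 -0.04  4.12] [ 0.4392 -0.0757  0.1277]
6.5667 tool moment [-0.0296 -0.0334  0.0182] F [-0.38 -0.72  3.87] [ 0.4393 -0.0756  0.1278]
6.65 tool moment [ 0.0074 -0.0381 -0.0236] F [ 0.41 -0.9   4.9 ] [ 0.4392 -0.0756  0.1278]
6.7333 tool moment [-0.0297  0.0378 -0.0068] F [ 0.16 -0.22  4.77] [ 0.4391 -0.0757  0.1279]
6.9833 tool moment [ 0.1542 -0.3059 -0.0054] F [-0.31 -0.84  2.61] [ 0.5009 -0.0541  0.1285]
7.0667 tool moment [-0.0399  0.2058 -0.0294] F [0.8  0.2  4.16] [ 0.4967 -0.055   0.1276]
7.15 tool moment [-0.0135  0.0874  0.0131] F [ 0.13 -0.25  4.46] [ 0.495  -0.0555  0.1275]
7.2333 tool moment [-0.0906  0.0757  0.0075] F [-0.24 -0.58  3.88] [ 0.4946 -0.0557  0.1278]
7.3167 tool moment [ 0.0061  0.0185 -0.0084] F [ 0.59 -1.07  4.37] [ 0.4947 -0.0558  0.1281]
7.4 tool moment [ 0.0141  0.021  -0.0149] F [-0.39  0.11  4.59] [ 0.4949 -0.0557  0.1283]
7.4833 tool moment [-0.0203  0.0573  0.0292] F [-0.22 -0.17  4.05] [ 0.4951 -0.0557  0.1283]
```

The settled moment about tool y changes sign between the ends (about -0.02 against +0.04 N m), which fits a shuttle that moves. I add more strokes, then some tips as insurance.

```bash
python3 -m crank '[{"turn":[0,0,0],"slide":[0.07,0,0],"fingers":-1},{"turn":[0,0,0],"slide":[0.13,0,0],"fingers":-1},{"turn":[0,0,0],"slide":[0.13,0,0],"fingers":-1},{"turn":[0,0,0],"slide":[0.13,0,0],"fingers":-1}]' ;python3 -m crank '[{"turn":[0,0,0],"slide":[-0.07,0,0],"fingers":-1},{"turn":[0,0,0],"slide":[-0.13,0,0],"fingers":-1},{"turn":[0,0,0],"slide":[-0.13,0,0],"fingers":-1},{"turn":[0,0,0],"slide":[-0.13,0,0],"fingers":-1}]';
python3 -m crank '[{"turn":[0,0,0],"slide":[0.07,0,0],"fingers":-1},{"turn":[0,0,0],"slide":[0.13,0,0],"fingers":-1},{"turn":[0,0,0],"slide":[0.13,0,0],"fingers":-1},{"turn":[0,0,0],"slide":[0.13,0,0],"fingers":-1}]' ;python3 -m crank '[{"turn":[0,0,0],"slide":[-0.07,0,0],"fingers":-1},{"turn":[0,0,0],"slide":[-0.13,0,0],"fingers":-1},{"turn":[0,0,0],"slide":[-0.13,0,0],"fingers":-1},{"turn":[0,0,0],"slide":[-0.13,0,0],"fingers":-1}]';
python3 -m crank '[{"turn":[0,0.06,0],"slide":[0,0,0],"fingers":-1},{"turn":[0,0.06,0],"slide":[0,0,0],"fingers":-1},{"turn":[0,0.06,0],"slide":[0,0,0],"fingers":-1},{"turn":[0,0.06,0],"slide":[0,0,0],"fingers":-1},{"turn":[0,0.06,0],"slide":[0,0,0],"fingers":-1}]'; python3 m.py
```

```text
t: 7.82
eef_pos: [0.4327, -0.078, 0.1285]
ee_rot: [3.141, 0.001, -2.798]
force: [1.3, 0.6, -3.4]
width: 0.0439
t: 8.15
eef_pos: [0.4973, -0.0549, 0.128]
ee_rot: [-3.141, 0.001, -2.797]
force: [-1.1, -0.2, -4.3]
width: 0.044
t: 8.48
eef_pos: [0.4325, -0.078, 0.1283]
ee_rot: [3.141, 0.0, -2.798]
force: [-0.1, -0.8, -3.7]
width: 0.0439
t: 8.82
eef_pos: [0.4973, -0.0549, 0.1279]
ee_rot: [-3.141, 0.0, -2.797]
force: [-1.2, -0.4, -5.7]
width: 0.044
t: 9.23
eef_pos: [0.4958, -0.0551, 0.1252]
ee_rot: [3.141, -0.381, -2.797]
force: [-0.3, -0.5, -4.4]
width: 0.0439
9.2333 tool moment [-3.2900e-02 -1.6759e+00 -4.0000e-04] F [-1.25 -0.34  4.21] [ 0.4958 -0.0551  0.1252]
```

```bash
A() { :; }
python3 -m crank '[{"turn":[0,-0.12,0],"slide":[0,0,0],"fingers":-1},{"turn":[0,-0.12,0],"slide":[0,0,0],"fingers":-1},{"turn":[0,-0.12,0],"slide":[0,0,0],"fingers":-1},{"turn":[0,-0.12,0],"slide":[0,0,0],"fingers":-1},{"turn":[0,-0.12,0],"slide":[0,0,0],"fingers":-1}]'
python3 -m crank '[{"turn":[0,-0.02,0],"slide":[0,0,0],"fingers":-1},{"turn":[0,-0.02,0],"slide":[0,0,0],"fingers":-1},{"turn":[0,-0.02,0],"slide":[0,0,0],"fingers":-1}]'
python3 -m crank '[{"turn":[0,0.12,0],"slide":[0,0,0],"fingers":-1},{"turn":[0,0.12,0],"slide":[0,0,0],"fingers":-1},{"turn":[0,0.12,0],"slide":[0,0,0],"fingers":-1},{"turn":[0,0.12,0],"slide":[0,0,0],"fingers":-1},{"turn":[0,0.12,0],"slide":[0,0,0],"fingers":-1}]'
python3 -m crank '[{"turn":[0,0.02,0],"slide":[0,0,0],"fingers":-1},{"turn":[0,0.02,0],"slide":[0,0,0],"fingers":-1},{"turn":[0,0.02,0],"slide":[0,0,0],"fingers":-1}]'
```

```text
t: 9.65
eef_pos: [0.495, -0.0559, 0.1301]
ee_rot: [-3.141, 0.258, -2.797]
force: [0.5, 0.1, -5.2]
width: 0.0438
t: 9.9
eef_pos: [0.4923, -0.0567, 0.1289]
ee_rot: [3.141, 0.376, -2.799]
force: [0.5, 0.1, -2.7]
width: 0.044
t: 10.32
eef_pos: [0.4971, -0.0554, 0.1305]
ee_rot: [-3.14, -0.253, -2.798]
force: [0.2, -0.1, -4.3]
width: 0.0436
t: 10.57
eef_pos: [0.4967, -0.0549, 0.1257]
ee_rot: [-3.141, -0.38, -2.797]
force: [0.1, 0.3, -4.2]
width: 0.0436
```

```bash
python3 -m crank '[{"turn":[0,-0.12,0],"slide":[0,0,0],"fingers":-1},{"turn":[0,-0.12,0],"slide":[0,0,0],"fingers":-1},{"turn":[0,-0.12,0],"slide":[0,0,0],"fingers":-1},{"turn":[0,-0.12,0],"slide":[0,0,0],"fingers":-1},{"turn":[0,-0.12,0],"slide":[0,0,0],"fingers":-1}]'
python3 -m crank '[{"turn":[0,-0.02,0],"slide":[0,0,0],"fingers":-1},{"turn":[0,-0.02,0],"slide":[0,0,0],"fingers":-1},{"turn":[0,-0.02,0],"slide":[0,0,0],"fingers":-1}]'
python3 -m crank '[{"turn":[0,0.12,0],"slide":[0,0,0],"fingers":-1},{"turn":[0,0.12,0],"slide":[0,0,0],"fingers":-1},{"turn":[0,0.12,0],"slide":[0,0,0],"fingers":-1},{"turn":[0,0.12,0],"slide":[0,0,0],"fingers":-1},{"turn":[0,0.12,0],"slide":[0,0,0],"fingers":-1}]'
python3 -m crank '[{"turn":[0,0.02,0],"slide":[0,0,0],"fingers":-1},{"turn":[0,0.02,0],"slide":[0,0,0],"fingers":-1},{"turn":[0,0.02,0],"slide":[0,0,0],"fingers":-1}]'
python3 -m crank '[{"turn":[0,-0.12,0],"slide":[0,0,0],"fingers":-1},{"turn":[0,-0.12,0],"slide":[0,0,0],"fingers":-1},{"turn":[0,-0.12,0],"slide":[0,0,0],"fingers":-1},{"turn":[0,-0.12,0],"slide":[0,0,0],"fingers":-1},{"turn":[0,-0.12,0],"slide":[0,0,0],"fingers":-1}]'
python3 -m crank '[{"turn":[0,-0.02,0],"slide":[0,0,0],"fingers":-1},{"turn":[0,-0.02,0],"slide":[0,0,0],"fingers":-1},{"turn":[0,-0.02,0],"slide":[0,0,0],"fingers":-1}]'
python3 -c "
from h import *
to(.494,.258,.13,170.5)"
```

```text
t: 10.98
eef_pos: [0.4956, -0.0558, 0.1308]
ee_rot: [-3.14, 0.26, -2.797]
force: [-0.3, 0.1, -4.1]
width: 0.0439
t: 11.23
eef_pos: [0.4929, -0.0566, 0.1295]
ee_rot: [-3.141, 0.377, -2.799]
force: [0.2, 0.9, -2.7]
width: 0.0438
t: 11.65
eef_pos: [0.4976, -0.0553, 0.1309]
ee_rot: [-3.14, -0.252, -2.798]
force: [0.9, 0.2, -4.7]
width: 0.044
t: 11.9
eef_pos: [0.4971, -0.0549, 0.126]
ee_rot: [-3.141, -0.38, -2.797]
force: [-0.9, -0.5, -4.5]
width: 0.0439
t: 12.32
eef_pos: [0.4959, -0.0558, 0.1311]
ee_rot: [-3.14, 0.26, -2.797]
force: [0.7, 0.8, -3.9]
width: 0.0436
t: 12.57
eef_pos: [0.4931, -0.0565, 0.1298]
ee_rot: [-3.141, 0.377, -2.798]
force: [1.0, 0.7, -3.3]
width: 0.0444
slide shares [-0.1985  0.5917  0.0781]
turn shares [0.0152 0.0587 0.08  ] [ 5.4846581  21.14926515 28.81273441]
pos [ 0.49308608 -0.05651152  0.12979538] rot [-179.98299137   21.61602517 -160.33430223] t 12.5667 w 0.044371967662823475
```

```bash
python3 -m crank '[{"turn":[0,0.06,0],"slide":[0,0,0],"fingers":-1},{"turn":[0,0.06,0],"slide":[0,0,0],"fingers":-1},{"turn":[0,0.06,0],"slide":[0,0,0],"fingers":-1},{"turn":[0,0.06,0],"slide":[0,0,0],"fingers":-1},{"turn":[0,0.06,0],"slide":[0,0,0],"fingers":-1}]'
python3 -c "
from h import *
to(.494,.258,.13,170.5)"
```

```text
t: 12.98
eef_pos: [0.4979, -0.0548, 0.1285]
ee_rot: [-3.141, -0.003, -2.797]
force: [-0.5, -0.1, -4.3]
width: 0.0441
slide shares [-0.2042  0.5913 -0.0041]
turn shares [-0.0002 -0.0004  0.0813] [-0.08546732 -0.14130287 29.26197751]
pos [ 0.49788055 -0.05477344  0.12848293] rot [-1.79953505e+02 -1.56594302e-01 -1.60238066e+02] t 12.9833 w 0.044084875295988916
```

```bash
python3 -m crank '[{"turn":[0,0,0.01],"slide":[-0.01,0.04,0],"fingers":-1},{"turn":[0,0,0.02],"slide":[-0.03,0.1,0],"fingers":-1},{"turn":[0,0,0.03],"slide":[-0.055,0.16,0],"fingers":-1},{"turn":[0,0,0.04],"slide":[-0.08,0.23,0],"fingers":-1},{"turn":[0,0,0.04],"slide":[-0.1,0.3,0],"fingers":-1}]'
python3 -c "
from h import *
to(.494,.258,.13,170.5)"
```

```text
t: 13.4
eef_pos: [0.4921, 0.1039, 0.1291]
ee_rot: [3.141, 0.0, -3.054]
force: [0.3, -0.5, -3.2]
width: 0.0438
slide shares [-0.0307  0.3066 -0.0017]
turn shares [ 0.0001 -0.      0.0404] [ 3.26541479e-02 -2.26039894e-03  1.45274919e+01]
pos [0.49212257 0.10394484 0.12906715] rot [ 1.79967410e+02  1.88138360e-03 -1.74972508e+02] t 13.4 w 0.04383121655836729
```

```bash
python3 -m crank '[{"turn":[0,0,0.01],"slide":[-0.005,0.07,0],"fingers":-1},{"turn":[0,0,0.02],"slide":[-0.01,0.14,0],"fingers":-1},{"turn":[0,0,0.03],"slide":[-0.02,0.21,0],"fingers":-1},{"turn":[0,0,0.04],"slide":[-0.03,0.27,0],"fingers":-1},{"turn":[0,0,0.04],"slide":[-0.03,0.306,0],"fingers":-1}]'
python3 -m crank '[{"turn":[0,0,0],"slide":[0,0,0],"fingers":-1},{"turn":[0,0,0],"slide":[0,0,0],"fingers":-1},{"turn":[0,0,0],"slide":[0,0,0],"fingers":-1},{"turn":[0,0,0],"slide":[0,0,0],"fingers":-1}]'
python3 -c "
from h import *
for n in ('wrist','top','side'): cv2.imwrite('pics/%s5.png'%n,grab_frame(n)[:,:,::-1])
import pickle;pickle.dump(get_calibration('wrist'),open('w5.pkl','wb'))
to(.494,.258,.012,170.5)"
```

```text
t: 13.82
eef_pos: [0.4933, 0.2596, 0.129]
ee_rot: [3.14, -0.0, 2.981]
force: [-0.4, 0.6, -3.5]
width: 0.044
t: 14.15
eef_pos: [0.4925, 0.2553, 0.1282]
ee_rot: [-3.141, -0.002, 2.982]
force: [0.1, -0.3, -4.2]
width: 0.0441
slide shares [-0.0023  0.0056  0.2321]
turn shares [-0.0002 -0.0004  0.001 ] [-0.06570312 -0.14771366  0.35602645]
pos [0.49272917 0.25549009 0.12807267] rot [-1.79934756e+02 -1.47916807e-01  1.70855942e+02] t 14.3 w 0.043809299832827116
```

View pics/wrist5.png

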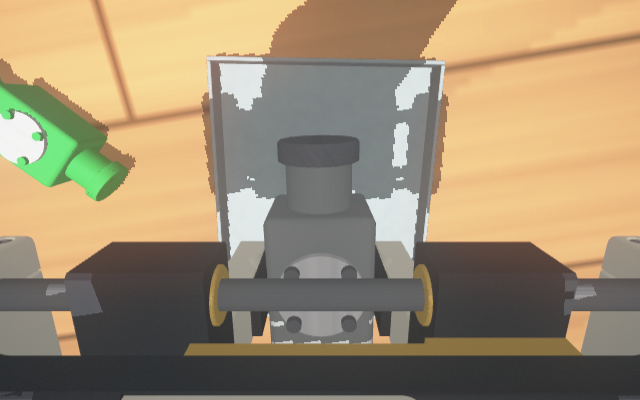

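View pics/side5.png

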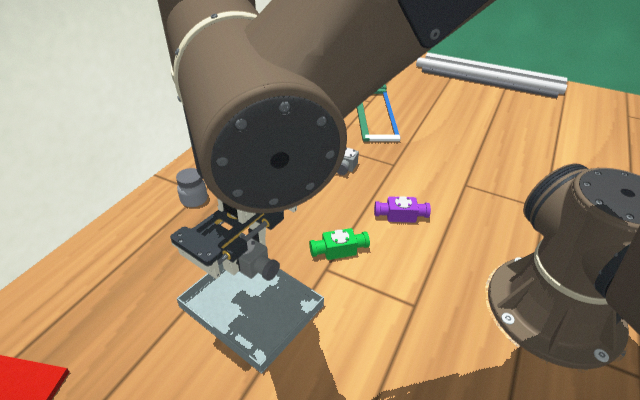

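The valve hangs square over the tray: the tray's far rim spans columns 210 to 443 and the valve is at 320. I lower it slowly and watch the force for contact.

```bash
python3 -m crank '[{"turn":[0,0,0.001],"slide":[-0.002,0.005,0.05],"fingers":-1},{"turn":[0,0,0.001],"slide":[-0.002,0.005,0.1],"fingers":-1},{"turn":[0,0,0.001],"slide":[-0.002,0.005,0.15],"fingers":-1},{"turn":[0,0,0.001],"slide":[-0.002,0.005,0.19],"fingers":-1},{"turn":[0,0,0.001],"slide":[-0.002,0.005,0.215],"fingers":-1}]'
python3 -m crank '[{"turn":[0,0,0],"slide":[0,0,0],"fingers":-1},{"turn":[0,0,0],"slide":[0,0,0],"fingers":-1},{"turn":[0,0,0],"slide":[0,0,0],"fingers":-1}]'
python3 -c "
from h import *
to(.494,.258,.0115,170.5)"
```

```text
t: 14.72
eef_pos: [0.493, 0.2571, 0.0182]
ee_rot: [-3.138, -0.004, 2.976]
force: [0.3, -0.2, -4.6]
width: 0.044
t: 14.97
eef_pos: [0.4944, 0.2587, 0.0213]
ee_rot: [-3.141, -0.002, 2.977]
force: [0.1, -0.3, -3.5]
width: 0.0443
slide shares [ 0.0006 -0.0016  0.0195]
turn shares [-0.0001 -0.0003  0.0001] [-0.03567111 -0.10531943  0.04958564]
pos [0.49443276 0.25874125 0.02126309] rot [-1.79964374e+02 -1.05334849e-01  1.70549553e+02] t 14.9667 w 0.0442551236686844
```

```bash
python3 -m crank '[{"turn":[0,0,0],"slide":[0,0,0.005],"fingers":-1},{"turn":[0,0,0],"slide":[0,0,0.01],"fingers":-1},{"turn":[0,0,0],"slide":[0,0,0.014],"fingers":-1},{"turn":[0,0,0],"slide":[0,0,0.014],"fingers":-1}]'
python3 -m crank '[{"turn":[0,0,0],"slide":[0,0,0.002],"fingers":-1},{"turn":[0,0,0],"slide":[0,0,0.002],"fingers":-1}]'
python3 -m crank '[{"turn":[0,0,0],"slide":[0,0,0.002],"fingers":-1},{"turn":[0,0,0],"slide":[0,0,0.002],"fingers":-1}]'
python3 -m crank '[{"turn":[0,0,0],"slide":[0,0,0.002],"fingers":-1},{"turn":[0,0,0],"slide":[0,0,0.002],"fingers":-1}]'
```

```text
t: 15.3
eef_pos: [0.4935, 0.2584, 0.0132]
ee_rot: [-3.14, -0.003, 2.977]
force: [-0.2, 0.4, -4.2]
width: 0.0441
t: 15.47
eef_pos: [0.4936, 0.2584, 0.0122]
ee_rot: [-3.14, -0.003, 2.977]
force: [-0.2, 0.4, -4.8]
width: 0.0439
t: 15.63
eef_pos: [0.4937, 0.2586, 0.0113]
ee_rot: [-3.14, -0.003, 2.977]
force: [-0.8, 0.3, -3.4]
width: 0.0441
t: 15.8
eef_pos: [0.4937, 0.2586, 0.0112]
ee_rot: [-3.14, -0.002, 2.977]
force: [-4.1, -1.1, 6.7]
width: 0.0439
```

Contact came at TCP z = 0.011 m, as predicted. I open part way, because the tray walls limit the full opening.

```bash
python3 -m crank '[{"turn":[0,0,0],"slide":[0,0,0],"fingers":0.45},{"turn":[0,0,0],"slide":[0,0,0],"fingers":0.45},{"turn":[0,0,0],"slide":[0,0,0],"fingers":0.45},{"turn":[0,0,0],"slide":[0,0,0],"fingers":0.45},{"turn":[0,0,0],"slide":[0,0,0],"fingers":0.45}]'
python3 -m crank '[{"turn":[0,0,0],"slide":[0,0,-0.02],"fingers":0.45},{"turn":[0,0,0],"slide":[0,0,-0.07],"fingers":0.45},{"turn":[0,0,0],"slide":[0,0,-0.14],"fingers":0.45},{"turn":[0,0,0],"slide":[0,0,-0.2],"fingers":0.45},{"turn":[0,0,0],"slide":[0,0,-0.25],"fingers":0.45}]'
python3 -m crank '[{"turn":[0,0,0],"slide":[0,-0.1,-0.08],"fingers":0.45},{"turn":[0,0,0],"slide":[0,-0.2,-0.08],"fingers":0.45},{"turn":[0,0,0],"slide":[0,-0.25,-0.08],"fingers":0.45},{"turn":[0,0,0],"slide":[0,-0.3,-0.08],"fingers":0.45},{"turn":[0,0,0],"slide":[0,-0.3,-0.08],"fingers":0.45}]'
python3 -m crank '[{"turn":[0,0,0],"slide":[0,0,0],"fingers":0.45},{"turn":[0,0,0],"slide":[0,0,0],"fingers":0.45}]'
python3 -c "
from h import *
import pickle;pickle.dump(get_calibration('wrist'),open('w6.pkl','wb'))
for n in ('wrist','top','side'): cv2.imwrite('pics/%s6.png'%n,grab_frame(n)[:,:,::-1])"
```

```text
t: 16.22
eef_pos: [0.4937, 0.2585, 0.0103]
ee_rot: [-3.14, -0.003, 2.977]
force: [-0.2, 0.5, 0.3]
width: 0.0628
t: 16.63
eef_pos: [0.4945, 0.2588, 0.1384]
ee_rot: [-3.141, -0.001, 2.977]
force: [0.7, 0.4, -0.3]
width: 0.0635
t: 17.05
eef_pos: [0.4676, 0.1063, 0.177]
ee_rot: [-3.141, -0.003, 2.974]
force: [-0.7, 0.4, -0.7]
width: 0.0634
t: 17.22
eef_pos: [0.4698, 0.1106, 0.1763]
ee_rot: [-3.141, -0.002, 2.976]
force: [0.5, 0.7, 0.2]
width: 0.0631
```

View pics/wrist6.png

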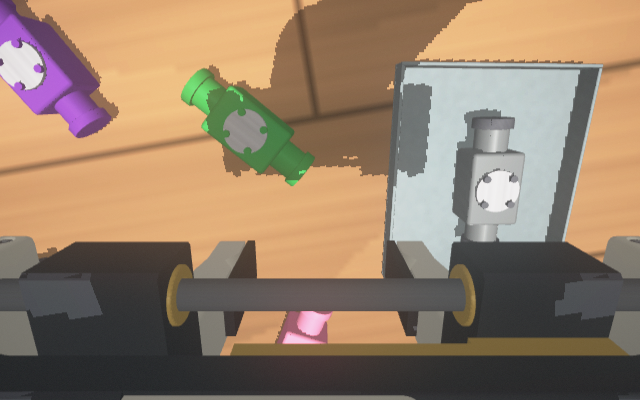

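View pics/top6.png

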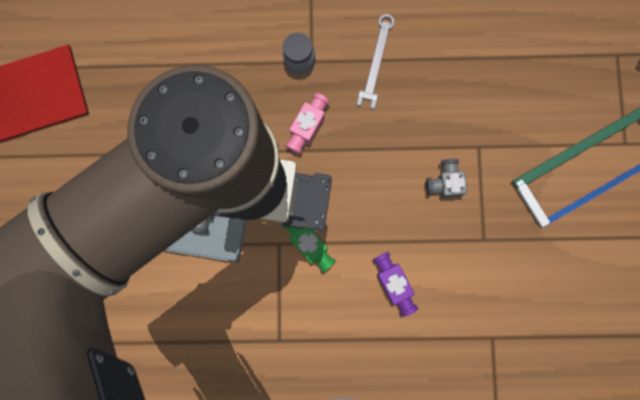

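View pics/side6.png

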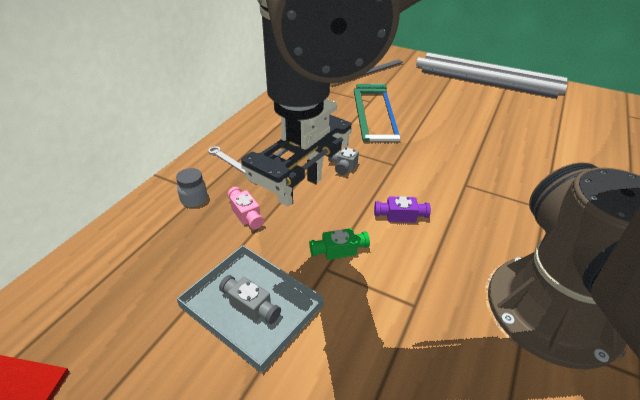

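Run:
```python
from h import *
import pickle
c=pickle.load(open("w6.pkl","rb"))
print(plane(0,497.5,190,.049,c), tri(ray(0,497.5,190,c),ray("side",248.5,290.5)))
print(np.array([.494,.258]))
a=cv2.imread("pics/top0.png");b=cv2.imread("pics/top6.png")
print("elbow diff",cv2.absdiff(a,b)[150:215,420:480].max())
print(get_state()["force"],get_state()["t"])
job_done()
```

```text
[0.49359671 0.25725496 0.049     ] (array([0.49382337, 0.25849764, 0.04578229]), [np.float64(0.0008269336105117824), np.float64(0.0008269336105119427)])
[0.494 0.258]
elbow diff 40
[0.46570367 0.46269233 0.04499867] 17.3667
the job is handed in; nothing more can be done
```

The straight valve has been shaken and now lies on its base in the tray. I handed the job in at 17.4 s of the 45 s allowed; no verdict is reported.

**What I did:**
- I gripped the valve at 40 N across its 44 mm and lifted it about 120 mm.
- I shook it along its length for ten strokes of about 60 mm, 0.25 to 0.3 s each.
- I then tipped it end for end by about 22° six times, in case any stroke had failed to throw the shuttle.
- I lowered it until the force showed contact, opened the fingers part way and backed off.

**Last checks:**
- **Position:** two views place the valve's cover at (0.494, 0.258), within about 1 mm of the measured tray centre.
- **Height:** the cover measured 46 mm high, against 49 mm expected. The pictures show the valve flat on the tray floor.
- **Robot:** it is clear of everything, and the force reading is near zero.
- **Elbow:** it appears at the same pixels as at the start in the top view, about (450,182). The image difference there was up to 40 grey levels. I put that down to noise or lighting and did not look into it further.

**Less certain:**
- **Shuttle:** it cannot be seen. The moment reading changed sign between the two ends, which fits a moving shuttle, but it was close to the noise.
- **Side camera heights:** heights from the first side and top pictures came out 3 to 15 mm low, so I relied on the wrist views for the grasp.

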